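# Close up the manifold stack and hold its tie bolt

## Task

Get the valve manifold ready for me to tighten: slide the clamp block and the three loose slices along the tie bolt until they all sit tight together against the end bracket. Then reach down into the narrow gap behind the bracket, take the bolt's hex head firmly across two flats and hold it from turning; do not turn the bolt yourself, its nut has only just caught the thread. Finish while holding the head like that, keep the stack closed, and leave the things lying round it where they are.

Things in the scene. Friction and masses are not known exactly. Their poses are not given: they have to be found in the camera images.
- carrier: Fixed sheet-metal carrier of the manifold, 160 (x) x 80 (y) mm, floor 3 mm thick, side lips 9 mm high. Origin under the centre of its floor, on the work surface; z up; x along the tie bolt, from the nut end (near the robot) to the head end. The bolt's axis lies at y = 0, z = 40 mm of this frame, the bolt's near end at x = -84 mm, its 18 mm hex nut at -77 to -67 mm.
- bracket_top (a point): Middle of the top edge of the fixed steel end bracket, which stands across the carrier: 5 mm thick (x), 72 mm wide (y), 62 mm high; near face at x = 28 mm of the carrier's frame, rear face at 33 mm. Behind it, its foot and two screws are up to 10 mm high.
- upstand_top (a point): Middle of the top edge of the carrier's rear upstand: 3 mm sheet, 80 mm wide, 58 mm high, inner face at x = 77 mm of the carrier's frame. The gap between bracket and upstand is 44 mm wide, open at the top and at both ends (y).
- bolt_head (a point): Steel hex head of the tie bolt, in the middle of the gap behind the bracket: 18 mm across flats, 8 mm thick (x). Origin at its centre, at x = 55, y = 0, z = 40 mm of the carrier's frame; x along the bolt; turns with the bolt. Between head and bracket is a spacer sleeve of 16 mm diameter.
- tie_bolt (a joint): Turn of the tie bolt about the carrier's x axis (rad, right-handed). At 0 two of the six head flats stand upright, facing the carrier's +y and -y; the flats repeat every 1.047 rad. It starts within 0.35 of 0. The bolt turns freely apart from a slight friction of 0.06 N m.
- bolt_corner (a point): A corner of the hex head, 10.4 mm from the bolt's axis; straight above it when the joint is 0.
- clamp_block_center (a point): Centre (half-way up) of the upright leg, 6 (x) x 64 (y) x 54 mm high, of the loose steel clamp block (0.25 kg), which stands on the carrier's floor; a step 12 mm long and 22 mm high runs along the foot of its nut side, to be pushed on. The 12 mm bolt passes through its 13.6 mm hole. With the stack closed: x = -35 mm of the carrier's frame; it starts 20 to 24 mm short of that.
- slice_1_center (a point): Centre (half-way up) of the manifold slice next to the clamp block: loose aluminium block, 20 (x) x 64 (y) x 54 mm high, about 0.17 kg, standing on the carrier's floor with the bolt through a 13.6 mm hole; two hose fittings on top reach 62 mm above its underside. With the stack closed: x = -22 mm of the carrier's frame.
- slice_2_center (a point): The same for the middle slice. With the stack closed: x = -2 mm of the carrier's frame.
- slice_3_center (a point): The same for the slice next to the bracket. With the stack closed: x = 18 mm of the carrier's frame.
- side_cutter: Bystander: diagonal cutter with red and black grips, 54 x 162 x 13 mm, lying flat; origin under its centre.
- end_clamp_b: Bystander: small beige plastic rail end clamp lying on its side, 34 x 42 x 10 mm; origin under its centre.
- tape_black: Bystander: roll of black tape, 65 mm across, 19 mm high; origin under its centre.

How it is judged:
By the outcome, as a careful person would: the job done as asked, in the order asked, and still so for the second after the job is handed in, while the arm keeps its last pose, push and grip.
It also fails if it takes over 35 s, if anything falls off the work surface, if the arm or the gripper's body presses on something with over 40 N, if the wrist force passes 120 N, or if a joint passes its speed limit or range.

## Robot

A 6-joint arm with a two-finger parallel gripper is mounted at the origin on a cart in front of the work surface, level with it; the furniture and walls round the work are solid. World frame = base frame: x ahead of the robot, y to its left, z up, the work surface at z = 0. Lengths are in m, angles in rad, forces in N, time in s.
With the tool pointing down it reaches from about 0.3 to 0.875 m from the base axis. Payload 6.4 kg.
Tool frame: the origin (TCP) lies midway between the tips of the shut fingers; the grasp point (between the pads) lies 19 mm behind it (grasp_offset is the distance from the TCP to the grasp point, in m); z points along the fingers, y is the line along which they close (so a half turn about z gives the same grasp; the last joint's range is limited). The gripper opens to 85 mm and grips with 20 to 120 N. Pads are 22 mm wide; open, the fingers measure 114 mm over their backs; the gripper's body (76 mm by 85 mm) begins 54 mm behind the grasp point. The pads swing forward as they close: fully open they stand 13 mm farther back than shut.
Start: joints at [1.041, 0.181, 1.607, -0, 1.354, -0.206], TCP at [0.183, 0.545, 0.231] pointing down, gripper open.
Joint ranges: [-2.99, 2.99], [-0.89, 2.07], [0.3, 2.58], [-1.14, 4.28], [0, 2.63], [-3.12, 3.12]. Speed limits (rad/s): [2.57, 2.57, 3.01, 3.14, 3.14, 3.14].

## Interface

Orientations are given as a unit quaternion [w, x, y, z].
In Python, from bench import * gives the robot as it stands. The module is installed in compiled form; this text tells all that it offers.
- The arm moves only by the tool servo_tool, never from a script. Its argument "commands" is text: rows parted by semicolons, each of 7 numbers parted by spaces: the turn, a rotation vector about the tool's x, y, z in rad, then the shift along the tool's x, y, z in mm, then the opening, from 0 (shut) to 1 (fully open). In form: wx wy wz dx dy dz claw; .... A call has 1 to 5 rows; each row shifts and turns the commanded pose from where the row before left it, along the tool's axes as they then stand; what a row does not reach is not made up. A row lasts 1/8 s, in which the tool goes at most 62.5 mm and 10.7 degrees, less where a joint would pass 70% of its speed; a pose out of reach is approached as far as the arm can. A call with a gripper value outside its range is refused whole. The fingers move at their own pace and stop on an object; the grip force is fixed at half the most. Time passes only in rows, so rows that do not move let the fingers close. It gives the time, the measured TCP pose, the force, the opening and the grip force at its end, in the units of the state.
- get_obs(): the state, without advancing time (a new reading comes with each control period).
- camera(name): name is "scene" or "top"; returns the picture (384x512x3 uint8, blue, green, red); there is no depth.
- calibration(name): a dict with "fx", "fy", "cx", "cy" (pixels), "R" (3x3) and "t" (3): a world point X has camera coordinates R X + t. Camera axes: x right, y down, z forward; pixel columns grow to the right and rows downward; lengths in m; the calibration is good to about 2 mm. A picture is of the moment at which its call begins. calibration takes no time and is no camera call.
- hand_in(): hands the job in; it is judged then, once.
The state is a dict: "time_s": time; "q": joint angles; "dq": joint speeds; "joint_efforts": joint torques, N m; "eef_pos": TCP position; "eef_rot": TCP orientation; "wrist_force": force on the tool from outside, world axes, zero at the start; "torque": the same for the moment, N m; "opening": opening from 0.0 (shut) to 1.0 (fully open); "grasp_force": force on a finger pad.
Only numpy, scipy, OpenCV 4.12 (cv2) and the standard library are available. Lean on these libraries where they do the work, as an engineer would, in place of code of your own. Each camera call takes 0.05 s, during which the arm holds its last target. There are 200 camera calls.

## Working session

There is one attempt and no reset: what is moved stays moved. The work goes in short steps, Python scripts to look and compute and a tool call to move; the robot and the scene stay as the last step left them, time stands still between calls to the robot, and variables do not carry over. Pictures are saved under pics/ and viewed, at most 10 in all, crops included, and the job is handed in when it is done.

Besides the shell and the picture viewer there is one more tool, called after "Request:" as a command line: name --argument value ..., lists and objects as JSON in quotes. servo_tool: Moves the arm, as the interface text tells. Its arguments: {"type":"object","properties":{"commands":{"type":"string"}},"required":["commands"]}

```bash
mkdir -p pics
python3 - <<'E'
from bench import *
import cv2
print(get_obs())
for n in("scene","top"):
    cv2.imwrite(f"pics/{n}0.png",camera(n)); print(n,calibration(n))
E
```

```text
{'time_s': 0.0, 'q': array([ 1.04070513e+00,  1.81505669e-01,  1.60801410e+00, -6.99569109e-06,
        1.35380501e+00, -2.06310504e-01]), 'dq': array([-0.00019358,  0.0004546 , -0.00049343, -0.00234697,  0.00100633,
       -0.00033495]), 'joint_efforts': array([ 7.71857431e-04, -4.44874334e+01, -3.51335657e+01, -1.67115695e-04,
        9.34382697e-03,  2.92984862e-05]), 'eef_pos': array([0.18264266, 0.54463654, 0.2304011 ]), 'eef_rot': array([-3.08542239e-04,  1.61183314e-01,  9.86924105e-01, -8.09245623e-04]), 'wrist_force': array([ 0.38507324, -0.2406007 , -0.26666674]), 'torque': array([0.02008378, 0.01337968, 0.03687379]), 'grasp_force': 0.0, 'opening': 0.9986519095951615}
scene {'fx': 437.9469879470953, 'fy': 437.9469879470953, 'cx': 257.9829736541142, 'cy': 194.09726520749814, 'R': array([[ 0.57976093, -0.81456578,  0.01896983],
       [-0.49095262, -0.36782317, -0.78972884],
       [ 0.65026363,  0.44854064, -0.61316271]]), 't': array([0.07932953, 0.46285516, 0.3720834 ])}
top {'fx': 351.0123670215052, 'fy': 351.0123670215052, 'cx': 258.48987791922843, 'cy': 188.6807339220304, 'R': array([[ 0.07524507, -0.99716385,  0.00156144],
       [-0.9744001 , -0.07385984, -0.21234209],
       [ 0.21185519,  0.01445623, -0.97719415]]), 't': array([0.40757023, 0.55855861, 0.78613461])}
```

View pics/scene0.png

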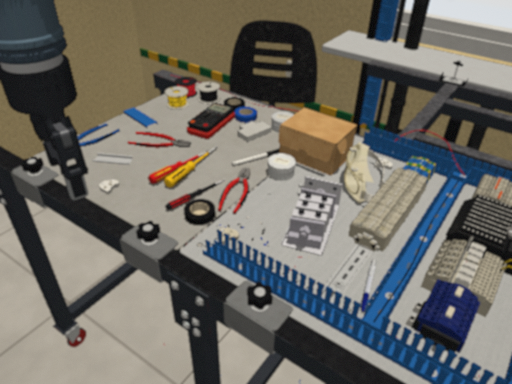

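View pics/top0.png

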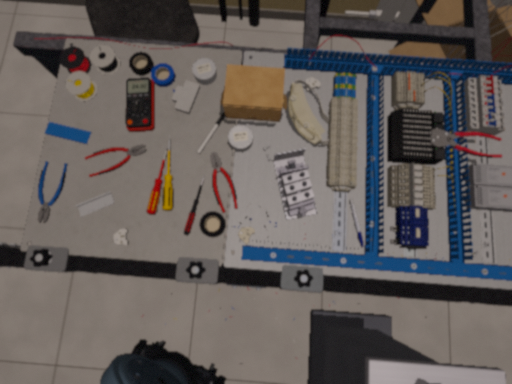

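The manifold is at about (295,185) in top and (314,215) in scene. The side cutter (225,180) and the black tape (212,223) lie to its left in top. Next I'll enlarge both views.

Run:
```python
import cv2,numpy as np
a=cv2.imread("pics/top0.png")[140:230,255:335]; b=cv2.imread("pics/scene0.png")[165:265,265:365]
a=cv2.resize(a,(400,450),interpolation=cv2.INTER_CUBIC); b=cv2.resize(b,(400,400),interpolation=cv2.INTER_CUBIC)
c=np.zeros((450,800,3),np.uint8); c[:,:400]=a; c[:400,400:]=b
cv2.imwrite("pics/z0.png",c)
```

```text
(no output)
```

View pics/z0.png

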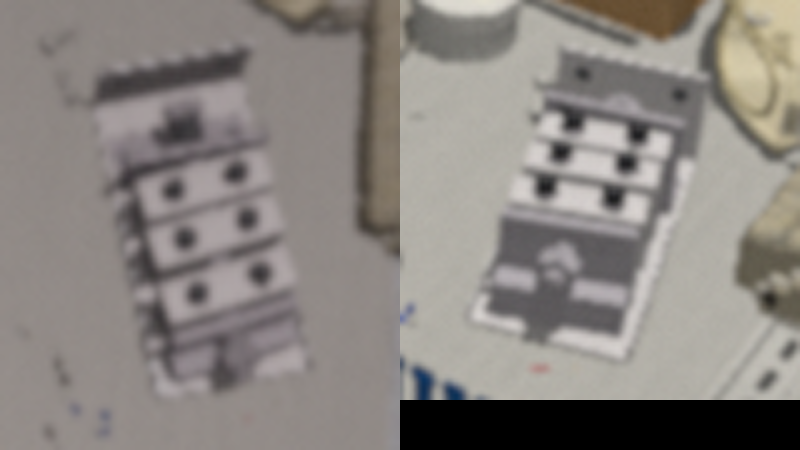

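The crop shows, in crop pixels:
- **Top half:** upstand top edge (100,72)-(250,45), lip corners at the near end (158,395) and (305,368), head in the gap at about (180,122), bracket top at about (190,155).
- **Scene half:** near corners (475,318) and (627,357), upstand top (562,48)-(707,78).

Next I'll triangulate and cast rays.

```bash
cat > h.py <<'E'
from bench import *
import numpy as np,cv2
def ray(n,u,v):
    c=calibration(n);R=c["R"];t=c["t"]
    return -R.T@t, R.T@np.array([(u-c["cx"])/c["fx"],(v-c["cy"])/c["fy"],1])
def onz(n,u,v,z):
    C,d=ray(n,u,v); return C+d*(z-C[2])/d[2]
def proj(n,X):
    c=calibration(n);p=c["R"]@np.asarray(X)+c["t"]; return c["fx"]*p[0]/p[2]+c["cx"],c["fy"]*p[1]/p[2]+c["cy"]
def tri(u1,u2):
    C1,d1=ray("top",*u1);C2,d2=ray("scene",*u2)
    s=np.linalg.lstsq(np.c_[d1,-d2],C2-C1,rcond=None)[0]
    a=C1+s[0]*d1;b=C2+s[1]*d2; return (a+b)/2,np.linalg.norm(a-b)
T=lambda x,y:((x+.5)/5-.5+255,(y+.5)/5-.5+140)
S=lambda x,y:((x-400+.5)/4-.5+265,(y+.5)/4-.5+165)
E
python3 - <<'E'
from h import *
np.set_printoptions(precision=4,suppress=True)
f=[((172,191),(544,189)),((236,173),(614,199)),((184,240),(0,0)),((247,219),(0,0)),((196,294),(0,0)),((261,273),(0,0))]
top=[(172,191),(236,173),(184,240),(247,219),(196,294),(261,273)]
sc=[(573,124),(639,134),(561,154),(628,164),(546,188),(614,199)]
for a,b in zip(top,sc): print("fit",*tri(T(*a),S(*b)), onz("top",*T(*a),.063))
cs=[("nl",(158,395),(475,318),.009),("nr",(305,368),(627,357),.009),("ul",(100,72),(562,48),.058),("ur",(250,45),(707,78),.058)]
P={}
for n,a,b,z in cs:
    P[n]=(onz("top",*T(*a),z)+onz("scene",*S(*b),z))/2
    print(n,*tri(T(*a),S(*b)),onz("top",*T(*a),z),onz("scene",*S(*b),z))
m=(P["nl"]+P["nr"])/2;e=(P["ul"]+P["ur"])/2
d=e-m;print(np.linalg.norm(d[:2]),np.arctan2(d[1],d[0]))
for a,b in(("nl","nr"),("ul","ur")):
    w=P[a]-P[b];print(np.linalg.norm(w[:2]),np.arctan2(-w[0],w[1]))
# hand direction of +y of tool
E
```

```text
fit [0.5593 0.3762 0.0592] 0.0012890691871711949 [0.5579 0.377  0.063 ]
fit [0.5705 0.3456 0.0603] 0.0016763780673014757 [0.5692 0.3466 0.063 ]
fit [0.5354 0.369  0.0591] 0.0013361052464963869 [0.5341 0.3699 0.063 ]
fit [0.5482 0.3391 0.0591] 0.0014173233243687101 [0.5468 0.3402 0.063 ]
fit [0.5094 0.3618 0.0587] 0.0012718577664248246 [0.5082 0.3627 0.063 ]
fit [0.5218 0.3315 0.059 ] 0.0004816297574858756 [0.5208 0.3322 0.063 ]
nl [ 0.468   0.3723 -0.0005] 0.0029794521012566867 [0.4658 0.3741 0.009 ] [0.4606 0.3663 0.009 ]
nr [0.4867 0.2991 0.002 ] 0.002010761495251061 [0.485 0.301 0.009] [0.481  0.2957 0.009 ]
ul [0.6176 0.4156 0.0554] 0.00044075178445669055 [0.6169 0.4155 0.058 ] [0.6141 0.4141 0.058 ]
ur [0.6374 0.3416 0.0567] 0.0013417236731608012 [0.6365 0.3423 0.058 ] [0.6362 0.3405 0.058 ]
0.15898784503784225 0.2791928596261551
0.07455164338819299 0.26911661727059455
0.07626947007711238 0.276808123657195
```

Fits agree: yaw about 0.278, carrier origin about (0.5525, 0.357), stack about 16 to 22 mm open, sizes within 2 to 3 mm of those given. Next I'll average some frames and zoom in on the head to measure its angle.

```bash
cat >> h.py <<'E'
O=np.array([.5525,.3572,0]);yaw=.278
A=np.array([[np.cos(yaw),-np.sin(yaw),0],[np.sin(yaw),np.cos(yaw),0],[0,0,1]])
def W(*p): return O+A@(np.array(p)/1000)
E
python3 - <<'E'
from h import *
H=W(55,0,40); ims=[]
for n in("top","scene"):
    a=np.mean([camera(n).astype(float) for _ in range(8)],0); np.save(f"pics/{n}.npy",a)
    u,v=proj(n,W(51,0,48)); print(n,u,v); u0,v0=int(u)-12,int(v)-12
    c=a[v0:v0+25,u0:u0+25]; c=np.clip((c-c.min())*255/(c.max()-c.min()),0,255)
    ims.append(cv2.resize(c.astype(np.uint8),(400,400),interpolation=cv2.INTER_NEAREST)); print(u0,v0)
    for l,p in dict(top0=(51,0,50.4),tp=(51,3.6,49.8),tm=(51,-3.6,49.8),br=(33,0,62),brL=(33,36,62),brR=(33,-36,62),brLn=(28,36,62),brRn=(28,-36,62),uL=(77,40,58),uR=(77,-40,58)).items(): print(l,np.round(proj(n,W(*p)),1))
    g=a.mean(2); print(np.round(g[int(v)-6:int(v)+7,int(u)-9:int(u)+10]).astype(int),int(u)-9,int(v)-6)
cv2.imwrite("pics/z1.png",np.hstack(ims))
E
```

```text
top 291.8044920674887 162.43926849947016
279 150
top0 [291.9 162.2]
tp [290.5 162.5]
tm [293.3 162. ]
br [294.  167.8]
brL [279.5 170.6]
brR [308.4 164.9]
brLn [280.  172.6]
brRn [308.8 166.8]
uL [274.  154.5]
uR [305.6 148.3]
[[ 65  66  66  66  67  68  69  70  72  76  82  87  94 100 105 110 116 124
  133]
 [ 67  68  70  73  77  83  87  94 101 107 114 120 128 136 140 142 144 148
  152]
 [ 83  88  94 102 109 114 119 128 134 136 138 141 146 152 155 156 156 157
  158]
 [117 122 129 136 139 140 140 143 145 141 139 140 144 152 157 159 159 159
  159]
 [145 148 151 154 152 147 140 138 135 130 127 127 131 143 155 160 160 160
  159]
 [157 158 159 158 153 140 126 123 122 118 114 113 119 136 153 160 160 159
  158]
 [160 161 161 160 151 132 111 108 110 105  98  96 106 130 149 156 157 155
  153]
 [160 161 161 159 152 131 102  91  91  86  79  77  93 122 140 146 147 146
  143]
 [160 160 158 152 144 126  94  71  67  66  65  66  82 111 129 135 137 136
  133]
 [154 155 149 132 117 104  81  58  53  56  60  63  74 101 123 131 131 129
  123]
 [144 145 135 110  87  79  67  54  49  54  60  63  70  94 120 1
[... 778 characters left out ...]
 132 133 132 124 116 112 110 111 111
  110]
 [140 139 132 126 121 121 129 139 146 147 148 148 144 132 121 113 112 111
  110]
 [147 149 146 143 139 139 145 152 153 149 149 153 157 150 135 120 112 111
  110]
 [122 130 135 137 140 144 151 156 155 152 150 154 162 162 149 130 117 111
  110]
 [ 90  98 105 110 115 124 134 140 144 148 150 154 161 163 156 144 131 123
  120]
 [ 74  89  98  97  97 100 104 108 113 122 130 136 143 148 150 149 146 143
  141]
 [ 76 110 128 125 118 112 107 103 100 101 104 106 108 114 123 133 138 143
  149]
 [ 87 139 166 168 162 156 148 140 132 125 116 101  84  80  87  96 103 113
  123]
 [104 158 190 196 195 192 186 180 174 168 156 126  83  61  66  67  72  89
  102]] 310 184
```

View pics/z1.png

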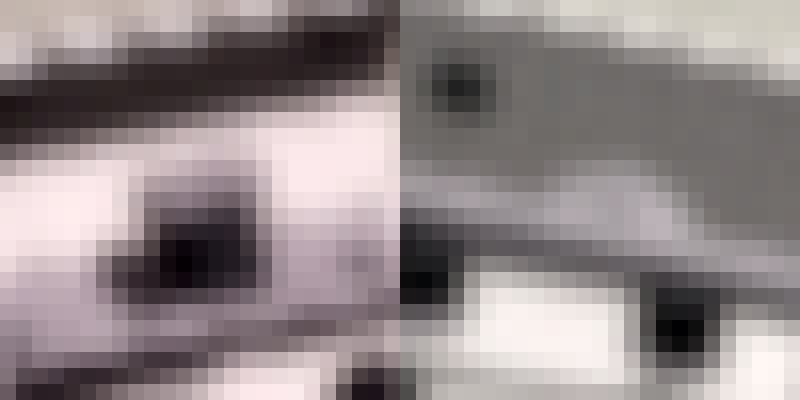

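Top view: head at about (291,162), top facets grey with the dark face and shadow below them. Scene view: the head shows over the bracket's top edge against the grey upstand, peak about (320,188). The bracket's edge fits the pose to about 0.2 px. I'll cast the contour onto the head's rear-face plane and read the flat slopes.

Run:
```python
from h import *
np.set_printoptions(precision=1,suppress=True,linewidth=150)
n="scene"; g=np.load("pics/scene.npy").mean(2); C,_=ray(n,0,0)
def onx(n,u,v,x):
    C,d=ray(n,u,v);c=A.T@(C-O);e=A.T@d; return (c+e*(x/1000-c[0])/e[0])*1000
for th in(125,130,135):
  print(th)
  for u in range(308,332):
    col=g[:,u]; k=next(r for r in range(183,196) if col[r]<th<=col[r+1]); v=k+(th-col[k])/(col[k+1]-col[k])
    p=onx(n,u,v,59); b=onx(n,u,v,33); print(u,round(v,2),p[1:],np.hypot(p[1],p[2]-40).round(1),"br",b[1:])
# top view : vertical profiles at several rows around the head
t=np.load("pics/top.npy").mean(2)
for x in(51,53,55,57,59):
    y=np.arange(-14,14.1,1); P=np.array([proj("top",W(x,q,49)) for q in y],np.float32)
    print(x,cv2.remap(t.astype(np.float32),P[None,:,0],P[None,:,1],cv2.INTER_CUBIC)[0].astype(int))
a=[]
for x in(52,54,56,58):
    y=np.arange(-14,14.1,1); P=np.array([proj(n,W(x,q,49)) for q in y],np.float32)
    print(x,cv2.remap(g.astype(np.float32),P[None,:,0],P[None,:,1],cv2.INTER_CUBIC)[0].astype(int))
```

```text
125
308 187.82 [26.1 42.8] 26.2 br [21.2 62.4]
309 188.24 [23.9 42.3] 24.0 br [19.1 62. ]
310 188.31 [21.8 42.7] 21.9 br [17.1 62.3]
311 188.33 [19.7 43.2] 19.9 br [15.  62.8]
312 188.57 [17.5 43.2] 17.8 br [13.  62.8]
313 188.94 [15.3 42.8] 15.6 br [10.9 62.4]
314 189.21 [13.2 42.7] 13.5 br [ 8.8 62.3]
315 189.24 [11.1 43.2] 11.5 br [ 6.8 62.8]
316 188.69 [ 9.2 45.1] 10.5 br [ 4.9 64.7]
317 188.11 [ 7.3 47.2] 10.2 br [ 3.1 66.6]
318 187.76 [ 5.3 48.6] 10.1 br [ 1.2 68. ]
319 187.61 [ 3.3 49.5] 10.1 br [-0.8 68.9]
320 187.51 [ 1.2 50.3] 10.4 br [-2.7 69.7]
321 187.58 [-0.8 50.7] 10.7 br [-4.7 70. ]
322 188.03 [-3.  50.1] 10.6 br [-6.8 69.5]
323 188.55 [-5.2 49.4] 10.7 br [-8.9 68.8]
324 189.29 [-7.5 48.1] 11.0 br [-11.1  67.5]
325 190.5 [-9.8 45.6] 11.3 br [-13.4  65.1]
326 191.57 [-12.2  43.4] 12.7 br [-15.7  63. ]
327 192.08 [-14.4  42.7] 14.6 br [-17.8  62.3]
328 192.26 [-16.5  42.8] 16.7 br [-19.8  62.4]
329 192.35 [-18.5  43.1] 18.8 br [-21.8  62.8]
330 192.58 [-20.7  43.1] 20.9 br [-23.8  62.7]
331 192.92 [-22.8  42.8] 23.0 br [-25.9  62.4]
130
308 188.14 [26. 42.] 26.1 br [21.
[... 2461 characters left out ...]
47 142 138 134 133 130 129 128 128 127 128 128 130 130 131 131 130 130 132 136 140 146 150 155]
59 [157 158 157 156 154 151 148 145 143 141 139 138 138 138 138 139 140 141 142 141 141 140 141 142 144 148 151 153 156]
52 [119 123 127 133 141 148 154 159 162 161 159 155 151 149 148 148 149 151 151 149 145 139 132 125 121 117 117 117 118]
54 [112 113 117 122 130 137 145 150 155 156 156 154 152 150 149 149 149 149 147 143 138 131 125 119 115 112 112 112 112]
56 [110 110 113 115 121 125 131 137 142 147 149 151 150 149 147 145 144 142 140 135 131 126 121 116 112 110 109 109 109]
58 [110 110 111 112 114 118 121 126 129 133 136 140 141 141 141 139 137 134 130 126 122 119 115 113 111 110 110 110 110]
```

The head contour is symmetric to within about 0.05 rad: flat slopes 28° and 27°, apex about 0.5 mm towards -y. So the bolt angle is about +0.04, and its centre lies at about y = -0.5 mm. Now I'll move: turn the tool so that its y lies along the carrier's y.

Request:
servo_tool --commands "0 0 -0.15 0 0 0 0.5; 0 0 -0.15 0 0 0 0.5; 0 0 -0.15 0 0 0 0.5; 0 0 -0.15 0 0 0 0.5"

```text
time_s: 1.4
eef_pos: [0.1829, 0.5451, 0.2313]
eef_rot: [-0.0, -0.14, 0.99, -0.0]
wrist_force: [-0.9, -0.3, -0.6]
opening: 0.5
grasp_force: 0.0
```

```bash
cat >> h.py <<'E'
from scipy.spatial.transform import Rotation as Ro
def to(p,th=0):
    """turn and shift in tool axes (mm) from measured pose to carrier point p (mm), tool down, tilted th about carrier x"""
    o=get_obs();q=o["eef_rot"];R=Ro.from_quat([q[1],q[2],q[3],q[0]])
    B=Ro.from_matrix(A)*Ro.from_rotvec([th,0,0])*Ro.from_matrix(np.diag([-1,1,-1.]))
    print("t",round(o["time_s"],2),"carrier pos",np.round(A.T@(o["eef_pos"]-O)*1000,1),"turn",np.round((R.inv()*B).as_rotvec(),3),"shift",np.round(R.inv().apply(W(*p)-o["eef_pos"])*1000,1),"F",np.round(A.T@o["wrist_force"],1),"op",round(o["opening"],3),"q",np.round(o["q"],2),"gf",o["grasp_force"])
E
python3 - <<'E'
from h import *
to((-98,0,230))
print([(A.T@(onz("top",u,v,.05)-O)*1000).round() for u,v in((245,247),(300,253),(330,255))])
E
```

```text
t 1.4 carrier pos [-303.8  282.1  231.3] turn [-0.    -0.     0.003] shift [-204.9 -282.8    1.3] F [-1.   0.  -0.6] op 0.5 q [ 1.04  0.18  1.61  0.    1.35 -0.81] gf 0.0
[array([-129.,  154.,   50.]), array([-169.,   30.,   50.]), array([-188.,  -37.,   50.])]
```

Request:
servo_tool --commands "0 0 0 -30 -42 0 0.5; 0 0 0 -30 -42 0 0.5; 0 0 0 -30 -42 0 0.5; 0 0 0 -30 -42 0 0.5; 0 0 0 -30 -42 0 0.5"

```text
time_s: 2.02
eef_pos: [0.3857, 0.3829, 0.2315]
eef_rot: [0.0, -0.138, 0.99, 0.0]
wrist_force: [0.5, 0.5, -0.3]
opening: 0.501
grasp_force: 0.0
```

Request:
servo_tool --commands "0 0 0 -28 -36 0 0.5; 0 0 0 -27 -37 0 0.5; 0 0 0 0 0 50 0.5; 0 0 0 0 0 50 0.5; 0 0 0 0 0 0 0.5"

```text
time_s: 2.65
eef_pos: [0.4543, 0.3272, 0.1273]
eef_rot: [-0.004, -0.137, 0.99, -0.001]
wrist_force: [-0.4, -0.1, 1.0]
opening: 0.496
grasp_force: 0.0
```

Run:
```python
from h import *
to((-98,0,10))
for n in("top","scene"):
    i=camera(n); u,v=proj(n,W(-60,0,60)); u,v=int(u),int(v)
    cv2.imwrite(f"pics/{n}1.png",cv2.resize(i[v-50:v+50,u-50:u+50],(400,400),interpolation=cv2.INTER_CUBIC))
cv2.imwrite("pics/z2.png",np.hstack([cv2.imread("pics/top1.png"),cv2.imread("pics/scene1.png")]))
```

```text
t 2.65 carrier pos [-102.7   -1.9  127.3] turn [-0.001 -0.009 -0.002] shift [ -5.8   2.1 117.3] F [-0.4  0.   1. ] op 0.496 q [ 0.41  0.27  1.73 -0.    1.16 -1.43] gf 0.0
```

View pics/z2.png

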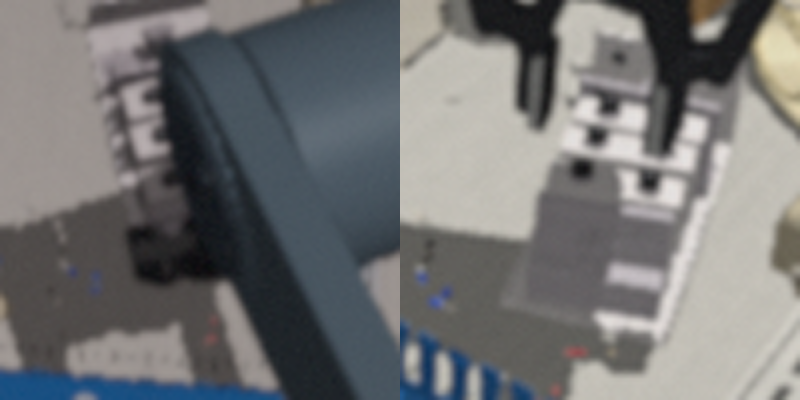

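Fingers hang open above the nut end, tips at (538,128) and (660,152) in the scene crop, straddling the bolt line. Descend.

Request:
servo_tool --commands "0 -0.009 0 0 2 40 0.5; 0 0 0 0 0 40 0.5; 0 0 0 0 0 25 0.5; 0 0 0 0 0 10 0.5; 0 0 0 0 0 0 0.5"

```text
time_s: 3.38
eef_pos: [0.4586, 0.3316, 0.0178]
eef_rot: [0.005, -0.138, 0.99, 0.001]
wrist_force: [-0.2, 0.7, 0.3]
opening: 0.499
grasp_force: 0.0
```

Run:
```python
from h import *
to((-61,0,12))
```

```text
t 3.38 carrier pos [-97.4   1.1  17.8] turn [ 0.     0.011 -0.002] shift [-36.3  -1.1   6.2] F [-0.   0.7  0.3] op 0.499 q [ 0.42  0.44  1.77 -0.    0.93 -1.43] gf 0.0
```

Request:
servo_tool --commands "0 0.01 0 -4 -1 5 0.5; 0 0 0 -5 0 0 0.5; 0 0 0 -4 0 0 0.5; 0 0 0 -4 0 0 0.5; 0 0 0 -4 0 0 0.5"

```text
time_s: 4.0
eef_pos: [0.4775, 0.3356, 0.0112]
eef_rot: [-0.001, -0.138, 0.99, -0.0]
wrist_force: [-3.5, -0.8, 3.9]
opening: 0.499
grasp_force: 1.9
```

Request:
servo_tool --commands "0 0 0 -3 0 0 0.5; 0 0 0 -3 0 0 0.5; 0 0 0 -3 0 0 0.5; 0 0 0 -3 0 0 0.5; 0 0 0 0 0 0 0.5"

```text
time_s: 4.62
eef_pos: [0.4887, 0.3388, 0.011]
eef_rot: [-0.001, -0.138, 0.99, -0.0]
wrist_force: [-4.2, -0.7, 3.3]
opening: 0.499
grasp_force: 2.6
```

Run:
```python
from h import *
to((-61,0,12))
```

```text
t 4.62 carrier pos [-66.4  -0.2  11. ] turn [-0.    -0.003 -0.002] shift [-5.3  0.2 -1. ] F [-4.2  0.5  3.3] op 0.499 q [ 0.41  0.51  1.68  0.    0.96 -1.44] gf 2.6106265000998974
```

Request:
servo_tool --commands "0 0 0 -2 0 -0.5 0.5; 0 0 0 -2 0 0 0.5; 0 0 0 -1 0 0 0.5; 0 0 0 0 0 0 0.5"

```text
time_s: 5.12
eef_pos: [0.4918, 0.3397, 0.011]
eef_rot: [-0.003, -0.138, 0.99, -0.001]
wrist_force: [-9.6, -2.5, 5.4]
opening: 0.499
grasp_force: 4.9
```

Request:
servo_tool --commands "0 0 0 -1 0 0 0.5; 0 0 0 -1 0 0 0.5; 0 0 0 0 0 0 0.5"

```text
time_s: 5.5
eef_pos: [0.4919, 0.3398, 0.011]
eef_rot: [-0.005, -0.138, 0.99, -0.001]
wrist_force: [-16.9, -4.7, 11.9]
opening: 0.506
grasp_force: 8.6
```

Run:
```python
from h import *
to((-61,0,12))
```

```text
t 5.5 carrier pos [-63.1  -0.1  11. ] turn [-0.001 -0.011 -0.001] shift [-2.1  0.1 -1. ] F [-17.5   0.2  11.9] op 0.506 q [ 0.41  0.52  1.66  0.    0.97 -1.44] gf 8.577973991632462
```

The push stalled at 17 N where a closed stack is expected. Back off and look.

Request:
servo_tool --commands "0 0 0 2 0 0 0.5; 0 0 0 5 0 0 0.5; 0 0 0 10 0 -20 0.5; 0 0 0 20 0 -50 0.5; 0 0 0 10 0 -50 0.5"

```text
time_s: 6.12
eef_pos: [0.4507, 0.3277, 0.1328]
eef_rot: [-0.0, -0.138, 0.99, -0.0]
wrist_force: [0.9, 0.2, 0.0]
opening: 0.503
grasp_force: 0.0
```

Run:
```python
from h import *
to((55,0,120))
i=camera("scene"); j=np.load("pics/scene.npy").astype(np.uint8)
f=lambda a:cv2.resize(a[165:265,265:365],(400,400),interpolation=cv2.INTER_CUBIC)
cv2.imwrite("pics/z3.png",np.hstack([f(j),f(i)]))
for p in((-38,0,57),(28,30,62),(28,-30,62),(-38,-30,57),(-50,-30,25)): u,v=proj("scene",W(*p)); print(p,round((u-265)*4+400),round((v-165)*4))
```

```text
t 6.12 carrier pos [-105.9   -0.4  132.8] turn [-0.    -0.001 -0.002] shift [-160.9    0.7   12.6] F [ 0.9 -0.1  0. ] op 0.503 q [ 0.42  0.25  1.74 -0.    1.16 -1.43] gf 0.0
(-38, 0, 57) 577 195
(28, 30, 62) 553 94
(28, -30, 62) 670 120
(-38, -30, 57) 640 209
(-50, -30, 25) 626 276
```

View pics/z3.png

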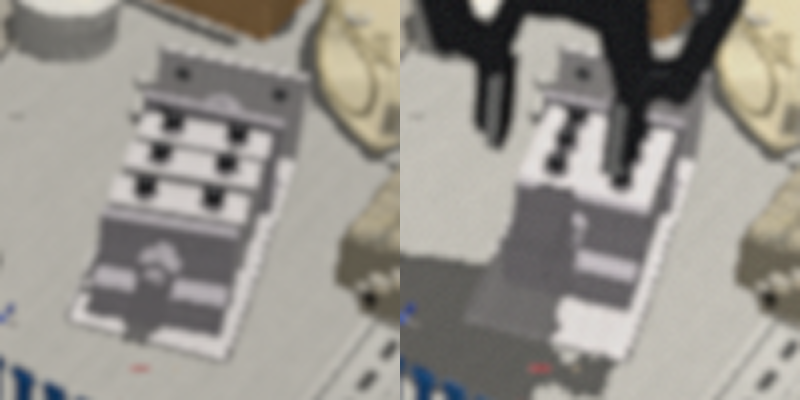

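The picture shows the three slices and the clamp block touching, with no gaps and the clamp's top edge at about (640,209) as predicted for closed. Now over the gap.

Request:
servo_tool --commands "0 0 0 -40 0 0 0.5; 0 0 0 -40 0 0 0.5; 0 0 0 -40 0 0 0.5; 0 0 0 -30 0 0 0.5; -0.04 0 0 -11 0 0 0.5"

```text
time_s: 6.8
eef_pos: [0.6083, 0.3728, 0.1314]
eef_rot: [-0.002, -0.138, 0.99, 0.02]
wrist_force: [0.0, 0.0, -0.5]
opening: 0.499
grasp_force: 0.0
```

Request:
servo_tool --commands "0 0 0 0 0 20 0.5; 0 0 0 0 0 0 0.5; 0 0 0 0 0 0 0.5"

```text
time_s: 7.18
eef_pos: [0.6049, 0.3728, 0.111]
eef_rot: [-0.004, -0.138, 0.99, 0.019]
wrist_force: [0.9, 0.4, -0.2]
opening: 0.503
grasp_force: 0.0
```

Run:
```python
from h import *
to((55,0.3,21),.04)
```

```text
t 7.17 carrier pos [ 54.7   0.6 111. ] turn [-0.    -0.002 -0.001] shift [-0.5 -3.9 89.9] F [ 1.   0.1 -0.2] op 0.503 q [ 0.37  0.58  1.33  0.04  1.23 -1.49] gf 0.0
```

Request:
servo_tool --commands "0 0 0 0 -4 0 0.5; 0 0 0 0 0 30 0.5; 0 0 0 0 0 20 0.5; 0 0 0 0 0 10 0.5; 0 0 0 0 0 0 0.5"

```text
time_s: 7.8
eef_pos: [0.6057, 0.371, 0.0507]
eef_rot: [-0.004, -0.138, 0.99, 0.02]
wrist_force: [0.1, 0.3, 0.0]
opening: 0.498
grasp_force: 0.0
```

Request:
servo_tool --commands "0 0 0 0 0 10 0.5; 0 0 0 0 0 10 0.5; 0 0 0 0 0 10 0.5; 0 0 0 0 0 0 0.5; 0 0 0 0 0 0 0.5"

```text
time_s: 8.43
eef_pos: [0.6059, 0.3724, 0.0217]
eef_rot: [-0.003, -0.138, 0.99, 0.02]
wrist_force: [-0.3, -0.7, 1.0]
opening: 0.499
grasp_force: 0.0
```

Run:
```python
from h import *
to((55,0.3,21),.04)
ims=[]
for n in("top","scene"):
    i=camera(n); u,v=map(int,proj(n,W(55,0,50)))
    ims.append(cv2.resize(i[v-30:v+30,u-30:u+30],(400,400),interpolation=cv2.INTER_CUBIC))
cv2.imwrite("pics/z4.png",np.hstack(ims))
```

```text
t 8.43 carrier pos [55.5 -0.1 21.7] turn [ 0.    -0.001 -0.002] shift [0.5 0.4 0.7] F [-0.5 -0.6  1. ] op 0.499 q [ 0.37  0.69  1.35  0.04  1.09 -1.5 ] gf 0.0
```

View pics/z4.png

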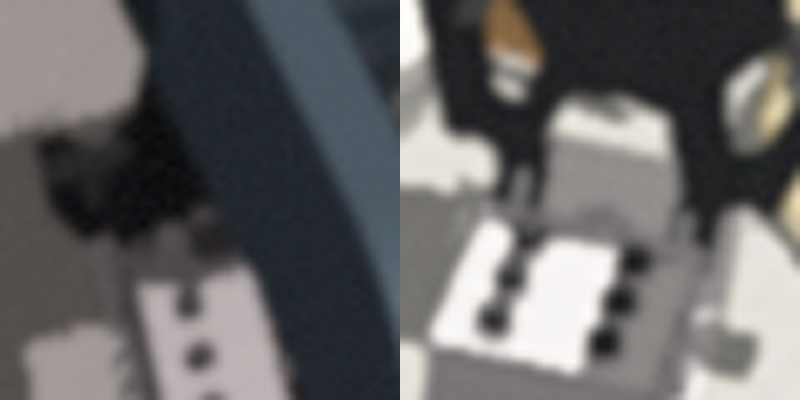

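The fingers stand down in the gap on both sides of the head, which shows at (605,215) in the crop, midway between them. I'll close in steps and watch the forces.

Request:
servo_tool --commands "0 0 0 0 0 0 0.35; 0 0 0 0 0 0 0.28; 0 0 0 0 0 0 0.26; 0 0 0 0 0 0 0.25; 0 0 0 0 0 0 0.24"

```text
time_s: 9.15
eef_pos: [0.6058, 0.3723, 0.0216]
eef_rot: [-0.003, -0.138, 0.99, 0.02]
wrist_force: [0.5, -0.8, 1.4]
opening: 0.241
grasp_force: 0.0
```

Request:
servo_tool --commands "0 0 0 0 0 0 0.235; 0 0 0 0 0 0 0.235"

```text
time_s: 9.4
eef_pos: [0.6058, 0.3723, 0.0216]
eef_rot: [-0.003, -0.138, 0.99, 0.02]
wrist_force: [0.2, 0.4, -1.1]
opening: 0.236
grasp_force: 0.0
```

Request:
servo_tool --commands "0 0 0 0 0 0 0.225; 0 0 0 0 0 0 0.225"

```text
time_s: 9.65
eef_pos: [0.6059, 0.3722, 0.0216]
eef_rot: [-0.003, -0.138, 0.99, 0.02]
wrist_force: [-0.2, -0.6, -0.8]
opening: 0.226
grasp_force: 0.3
```

Run:
```python
from h import *
to((55,0.3,21),.04);o=get_obs();print(A.T@o["torque"])
```

```text
t 9.65 carrier pos [55.4 -0.2 21.6] turn [-0.    -0.001 -0.002] shift [0.4 0.5 0.6] F [-0.3 -0.5 -0.8] op 0.226 q [ 0.37  0.69  1.35  0.04  1.09 -1.5 ] gf 0.3488027891580714
[-0.11136418 -0.01506373 -0.04407301]
```

Request:
servo_tool --commands "0 0 0 0 0 0 0.22; 0 0 0 0 0 0 0.22"

```text
time_s: 9.9
eef_pos: [0.6059, 0.3721, 0.0216]
eef_rot: [-0.003, -0.138, 0.99, 0.02]
wrist_force: [0.7, -1.3, -0.3]
opening: 0.223
grasp_force: 1.0
```

Request:
servo_tool --commands "0 0 0 0 0 0 0.215; 0 0 0 0 0 0 0.215"

```text
time_s: 10.15
eef_pos: [0.6059, 0.372, 0.0216]
eef_rot: [-0.003, -0.138, 0.99, 0.02]
wrist_force: [-0.1, -1.9, 0.3]
opening: 0.217
grasp_force: 3.0
```

Run:
```python
from h import *
to((55,0.3,21),.04);o=get_obs();print(A.T@o["torque"])
```

```text
t 10.15 carrier pos [55.4 -0.4 21.6] turn [-0.    -0.001 -0.002] shift [0.4 0.7 0.6] F [-0.7 -1.8  0.3] op 0.217 q [ 0.37  0.69  1.35  0.04  1.1  -1.5 ] gf 3.0167349906696472
[-0.52163365  0.06078015 -0.00584309]
```

Light contact on the -y pad only, so shift 0.5 mm that way and close.

Request:
servo_tool --commands "0 0 0 0 -0.5 0 0.215; 0 0 0 0 0 0 0.215; 0 0 0 0 0 0 0.212; 0 0 0 0 0 0 0.212"

```text
time_s: 10.65
eef_pos: [0.6059, 0.3719, 0.0216]
eef_rot: [-0.003, -0.138, 0.99, 0.02]
wrist_force: [-1.0, -0.9, 0.4]
opening: 0.212
grasp_force: 5.5
```

Run:
```python
from h import *
to((55,0.3,21),.04);o=get_obs();print(A.T@o["torque"])
```

```text
t 10.65 carrier pos [55.4 -0.5 21.6] turn [ 0.    -0.001 -0.002] shift [0.4 0.8 0.6] F [-1.2 -0.6  0.4] op 0.212 q [ 0.37  0.69  1.35  0.05  1.09 -1.5 ] gf 5.4922999267000705
[-0.25647855  0.05239258 -0.00159004]
```

Request:
servo_tool --commands "0 0 0 0 0 0 0.20; 0 0 0 0 0 0 0.15; 0 0 0 0 0 0 0; 0 0 0 0 0 0 0; 0 0 0 0 0 0 0"

```text
time_s: 11.28
eef_pos: [0.6059, 0.3719, 0.0218]
eef_rot: [-0.003, -0.138, 0.99, 0.02]
wrist_force: [-1.8, -1.7, 3.6]
opening: 0.191
grasp_force: 58.5
```

Run:
```python
from h import *
to((55,0.3,21),.04);o=get_obs();print(A.T@o["torque"])
i=camera("scene"); u,v=map(int,proj("scene",W(0,0,50)))
cv2.imwrite("pics/z5.png",cv2.resize(i[v-50:v+50,u-50:u+50],(500,500),interpolation=cv2.INTER_CUBIC))
```

```text
t 11.28 carrier pos [55.4 -0.5 21.8] turn [ 0.    -0.001 -0.002] shift [0.4 0.8 0.8] F [-2.2 -1.1  3.6] op 0.191 q [ 0.37  0.69  1.35  0.04  1.09 -1.5 ] gf 58.4955555817578
[-0.21798072  0.32537157  0.01902956]
```

View pics/z5.png

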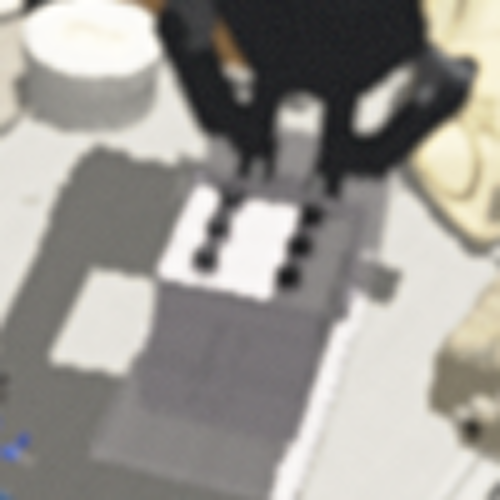

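The picture shows the fingers closed on the head in the gap, and the stack still closed with the slices touching. Grip is 58 N, first two-sided contact came at about 18 mm, and wrist forces are small. Handing in.

```bash
python3 -c "
from bench import *
print(hand_in())"
```

```text
the job is handed in; nothing more can be done
None
```

I slid the clamp block and three slices closed against the bracket and handed in with the gripper holding the bolt head across two flats at about 58 N. The bolt's angle came from a coarse camera reading (good to about 0.05 rad) and was not measured again after gripping, so the grip may have turned it slightly.

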